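# Clamp a flowerpot in the drilling jig

### The job

Get the upturned flowerpot held for drilling: push the jig's cam lever round to its low point to free the slide, push the slide gently forward by its upright push plate until the pot is home and snug between the two V-blocks, then push the lever back round to lock the slide. Do not force the slide while it is locked, work by pushing with the fingertips only so that the pot stays standing on its board and is never lifted, and leave the other wares where they are.

Things in the scene. Friction and masses are not known exactly. Their poses are not given: they have to be found in the camera images.
- jig: Drilling jig screwed to the bench: a plywood board 350 x 190 x 18 mm. Its origin lies at bench height in the middle of the slide's track; its x axis is the slide's forward direction (away from the robot), y to the left, z up. The board spans x -145..+205 and y -85..+105 mm. A fixed V-block (rubber-faced, 18 to 48 mm above the bench) stands at the far end, x 140..206 mm.
- seat (a point): Point in the jig (x 120, y 0, 60.5 mm above the bench) where the pot's centre lies when the pot is home in the fixed far V-block.
- slide (a joint): Travel of the slide, an aluminium bar, along the jig's +x, m: 0 fully back, 0.075 at its end stop; about 0.065 when the pot is clamped home. Starts at 0 to 0.02. It carries the jaw V-block, in front, and the push plate. Free, it takes about 3 N to push, plus about 3 N to push the pot along the board; locked, it resists about 30 N. It stays where it is left.
- push_face (a point): Middle of the rear face (towards the robot) of the slide's upright push plate, 85 mm above the bench. The plate is 46 mm wide, 14 mm thick and stands 37 to 107 mm above the bench; push it along the jig's +x. Behind it is only the slide's low tail, up to 38 mm above the bench.
- jaw_seat (a point): Point fixed to the slide where the pot's centre lies when the pot sits in the jaw V-block (60.5 mm above the bench, 124 mm ahead of push_face). With the pot clamped home it coincides with seat.
- cam (a joint): Cam and lever angle, rad, growing counter-clockwise from above: 0 = low point, lever at its stop, slide free; the brake bites from 1.1; locked from 1.35 up; stop at 1.65. Starts locked, 1.38 to 1.55. At 0 the lever points 45 degrees left of the jig's +x (towards +y), at 1.57 half-way between +y and -x. The knob needs 2 to 5 N, about 12 N near lock; it stays where left.
- cam_pivot (a point): The cam's upright pivot axis, beside the slide (jig x -60, y 56 mm), given 84.5 mm above the bench; the pivot itself is only 50 mm high. The cam disc is 48 mm across.
- cam_knob (a point): Middle of the upright black knob at the end of the cam lever, 84.5 mm above the bench, 90 mm from the pivot axis. The knob is 24 mm in diameter and spans 60 to 109 mm above the bench; the flat lever below it is 18 mm wide, 36 to 42 mm above the bench.
- pot_center (a point): Centre, half-way up (42.5 mm above the board), of the upturned terracotta flowerpot that stands loose on the jig's board between the V-blocks: 100 mm across at the rim, which is down, 68 mm across at the top, 85 mm high, 0.3 to 0.6 kg.
- bowl: Loose terracotta bowl, 120 mm across, 45 mm high, to the right of the jig; origin at the centre of its underside. Not part of the job.
- casserole: Loose small black lidded casserole, 106 mm across, 99 mm high, to the right of the jig; origin at the centre of its underside. Not part of the job.
- brush: Loose flat brush with a wooden handle, about 200 mm long, lying to the left of the jig; origin under its middle, x along it. Not part of the job.
There are look-alikes about, which are no part of the job. Leave any red look-alike of the part that bears pot_center alone.

How it is judged:
By the outcome, as a careful person would: the job done as asked, in the order asked, and still so for the second after the job is handed in, with the robot touching nothing.
It also fails if it takes over 72 s, if anything falls off the work surface, if the arm or the gripper's body presses on something with over 40 N, if the wrist force passes 120 N, or if a joint passes its speed limit or range.

### The arm

A 6-joint arm with a two-finger parallel gripper is mounted at the origin on the work surface. World frame = base frame: x ahead of the robot, y to its left, z up, the work surface at z = 0. Lengths are in m, angles in rad, forces in N, time in s.
With the tool pointing down it reaches from about 0.35 to 0.8 m from the base axis. Payload 7.3 kg.
Tool frame: the origin (TCP) lies midway between the tips of the shut fingers; the grasp point (between the pads) lies 19 mm behind it; x points along the fingers, y is the direction in which the jaws open and shut, and the axes are right-handed (so a half turn about x gives the same grasp; the last joint's range is limited). The gripper opens to 85 mm and grips with 20 to 120 N. Pads are 22 mm wide; open, the fingers measure 114 mm over their backs; the gripper's body (76 mm by 85 mm) begins 54 mm behind the grasp point. The pads swing forward as they close: fully open they stand 13 mm farther back than shut.
Start: joints at [-1.436, 0.342, 1.524, -0, 1.275, -0.146], TCP at [0.146, -0.504, 0.231] pointing down, gripper open.
Joint ranges: [-2.53, 2.53], [-0.77, 2.02], [0.04, 2.7], [-1, 4.14], [0.28, 2.66], [-3.11, 3.11]. Speed limits (rad/s): [2.57, 2.57, 3.14, 3.14, 3.14, 3.14].

### API

Orientations are given as a unit quaternion [x, y, z, w].
In Python, from workcell import robot gives the robot as it stands.
- The arm moves only by the tool send_rows, never from a script. Its argument "increments" is one flat list of numbers, 7 for each row, row after row: the shift along the tool's x, y, z in mm, then the turn, a rotation vector about the tool's x, y, z in degrees, then the finger opening in mm, from 0 to 85.4. A call has 1 to 5 rows; each row is the pose to reach, as a shift and turn from the pose commanded when the call began, along the tool's axes at that moment; what a row does not reach only later rows make up. A row lasts 1/12 s, in which the tool goes at most 41.7 mm and 7.16 degrees, less where a joint would pass 70% of its speed; a pose out of reach is approached as far as the arm can. A call with a gripper value outside its range is refused whole. The fingers move at their own pace and stop on an object; "grip_force" is the grip in N (left out, the last holds). Time passes only in rows, so rows that repeat a pose let the fingers close. It gives the time, the measured TCP pose, the force and the opening at its end, in the units of the state.
- robot.read_state(): the state, without advancing time (a new reading comes with each control period).
- robot.snapshot(name): name is "side" or "top" or "wrist"; returns a dict with "pixels" (480x640x3 uint8, blue, green, red), "z_map" (480x640 float32, m along the optical axis (not along the pixel's ray), 0 where there is no reading), "vertical_fov" (degrees; the focal length in pixels is half the picture's height over the tangent of half this angle, whatever the lens; pixels are square), "cx", "cy" (the principal point, pixels), "T" (4x4, takes a point from camera to world coordinates); the wrist camera has in their place "tool_from_camera" (4x4, takes a point from camera to tool coordinates, whose origin is the TCP and whose axes are the tool frame's). Camera axes: x right, y down, z forward; pixel columns grow to the right and rows downward; lengths in m; the calibration is good to about 2 mm. A picture is of the moment at which its call begins: read the wrist's pose just before it.
- robot.job_done(): hands the job in, once; it reports no verdict.
The state is a dict: "clock": time; "joints": joint angles; "qvel": joint speeds; "tau": joint torques, N m; "position": TCP position; "tool_rot": TCP orientation; "wrist_force": force on the tool from outside, world axes, zero at the start; "torque": the same for the moment, N m; "opening": finger opening in m.
Only numpy, scipy, OpenCV 4.12 (cv2) and the standard library are available. Lean on these libraries where they do the work, as an engineer would, in place of code of your own. Each camera call takes 0.05 s, during which the arm holds its last target.

## Working session

There is one attempt and no reset: what is moved stays moved. The work goes in short steps, Python scripts to look and compute and a tool call to move; the robot and the scene stay as the last step left them, time stands still between calls to the robot, and variables do not carry over. Pictures are saved under pics/ and viewed, and the job is handed in when it is done.

Besides the shell and the picture viewer there is one more tool, called after ">>>" as a command line: name --argument value ..., lists and objects as JSON in quotes. send_rows: Moves the arm, as the interface text tells. Its arguments: {"type":"object","properties":{"increments":{"type":"array"},"grip_force":{"type":"number"}},"required":["increments"]}

```bash
ls; mkdir -p pics; python3 - <<'E'
from workcell import robot
import cv2,numpy as np,pickle
s=robot.read_state();print(s)
for n in("top","side"):
    d=robot.snapshot(n);cv2.imwrite(f"pics/{n}1.png",d["pixels"]);pickle.dump(d,open(f"{n}1.pkl","wb"))
    print(n,d["vertical_fov"],d["cx"],d["cy"],np.round(d["T"],3).tolist())
E
```

```text
pics
{'clock': 0.0, 'joints': array([-1.43600119e+00,  3.42700133e-01,  1.52503228e+00, -7.56597182e-06,
        1.27537764e+00, -1.46010026e-01]), 'qvel': array([ 6.64468588e-04, -1.86263687e-05, -1.40663254e-03,  8.02366252e-05,
       -1.02709244e-03,  7.27324885e-05]), 'tau': array([ 1.54069901e-03, -4.33669245e+01, -2.46010655e+01, -5.84039321e-05,
        7.80247879e-03,  7.47097957e-07]), 'position': array([ 0.14545249, -0.50403078,  0.23063235]), 'tool_rot': array([ 0.7001488 ,  0.09949099, -0.70014791,  0.09841801]), 'wrist_force': array([0.34642409, 0.41168549, 1.10220698]), 'torque': array([ 0.03400506, -0.00780319,  0.02267242]), 'opening': 0.08525016489893243}
top 46.99253174724836 312.67440087775555 242.33711336110397 [[-0.039, -0.977, 0.209, 0.315], [-0.999, 0.038, -0.007, 0.049], [-0.001, -0.209, -0.978, 1.26], [0.0, 0.0, 0.0, 1.0]]
side 53.03727627912901 319.1527230041697 237.69735572822205 [[-0.861, -0.357, 0.361, 0.254], [-0.508, 0.583, -0.634, 0.583], [0.016, -0.73, -0.683, 0.633], [0.0, 0.0, 0.0, 1.0]]
```

View pics/top1.png

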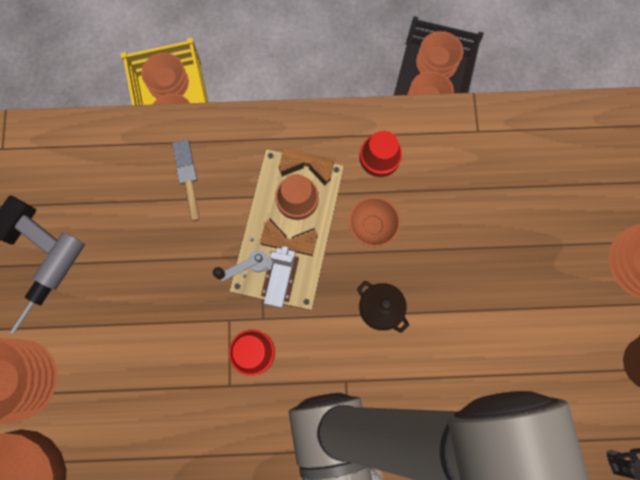

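View pics/side1.png

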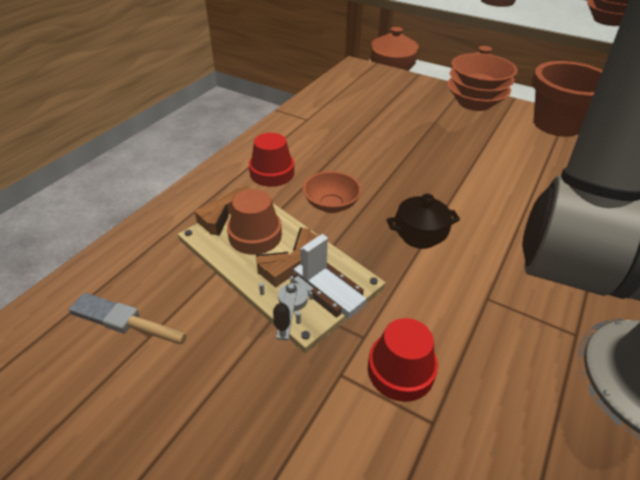

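The top view shows the board with corners near (268,150), (343,165), (312,308) and (232,292). The pot is at (297,196), the black knob at (219,273) and the push plate at (285,256). There are red look-alikes at (252,352) and (381,153).

```bash
cat > h.py <<'E'
import numpy as np,cv2,pickle
def cloud(d,T=None):
    z=d["z_map"];f=240/np.tan(np.radians(d["vertical_fov"]/2))
    v,u=np.mgrid[:480,:640]
    P=np.stack([(u-d["cx"])/f*z,(v-d["cy"])/f*z,z],-1)
    T=d["T"] if T is None else T
    P=P@T[:3,:3].T+T[:3,3]; P[z==0]=np.nan
    return P
def proj(d,p):
    f=240/np.tan(np.radians(d["vertical_fov"]/2))
    q=(np.asarray(p)-d["T"][:3,3])@d["T"][:3,:3]
    return q[...,:2]/q[...,2:]*f+[d["cx"],d["cy"]]
E
python3 - <<'E'
from h import *
for n in("top","side"):
    d=pickle.load(open(n+"1.pkl","rb"));P=cloud(d)
    # board mask by height
    x,y,z=P[...,0],P[...,1],P[...,2]
    reg=(x>.3)&(x<.9)&(y>-.2)&(y<.35)
    print(n,"bench z",np.nanmedian(z[reg&(z<.01)]))
    m=(reg&(z>.010)&(z<.026)).astype(np.uint8)
    nl,lab,st,ce=cv2.connectedComponentsWithStats(m)
    i=1+np.argmax(st[1:,4]);mm=lab==i
    pts=P[mm][:,:2].astype(np.float32)
    r=cv2.minAreaRect(pts*1000);print(r,cv2.boxPoints(r).round(1).tolist(), np.median(P[mm][:,2]))
E
```

```text
top bench z -0.0004285223441409247
((619.425537109375, 96.88679504394531), (190.67747497558594, 350.2641906738281), 75.1276626586914) [[425.70001220703125, 49.70000076293945], [764.2000122070312, -40.20000076293945], [813.2000122070312, 144.10000610351562], [474.6000061035156, 234.0]] 0.0175634879896176
side bench z 0.00017949774757941572
((655.3365478515625, 85.20716857910156), (191.38833618164062, 277.299560546875), 75.12320709228516) [[496.79998779296875, 28.299999237060547], [764.7999877929688, -42.900001525878906], [813.9000244140625, 142.10000610351562], [545.9000244140625, 213.3000030517578]] 0.018192176324430154
```

```bash
cat >> h.py <<'E'
YAW=np.radians(-14.88);O=np.array([.588,.094,0])
RJ=np.array([[np.cos(YAW),-np.sin(YAW),0],[np.sin(YAW),np.cos(YAW),0],[0,0,1]])
def toj(P): return (P-O)@RJ
def tow(p): return np.asarray(p)@RJ.T+O
E
python3 - <<'E'
from h import *
for n in("top","side"):
    d=pickle.load(open(n+"1.pkl","rb"));P=cloud(d);J=toj(P)*1000
    x,y,z=J[...,0],J[...,1],J[...,2]; g=d["pixels"].max(-1)
    def rep(k,m):
        q=J[m];print(n,k,len(q),"min",np.percentile(q,3,0).round(1),"max",np.percentile(q,97,0).round(1),"med",np.median(q,0).round(1)) if len(q) else print(n,k,0)
    rep("plate top",(z>95)&(z<115)&(abs(y)<35)&(x<0)&(x>-140))
    rep("knob",(z>55)&(z<120)&(y>60)&(x<-30)&(x>-200)&(y<200))
    rep("knobdark",(z>30)&(z<120)&(y>60)&(x<-30)&(x>-200)&(y<200)&(g<70))
    rep("lever",(z>33)&(z<46)&(y>60)&(x<0)&(x>-200)&(y<200))
    m=(z>95)&(z<110)&(abs(y)<45)&(x>20)&(x<160); rep("pot top",m)
    m=(z>22)&(z<95)&(abs(y)<60)&(x>20)&(x<135); rep("pot",m)
    for k,p in dict(x0=[-.145,-.085,.018],x1=[.205,-.085,.018],x2=[.205,.105,.018],x3=[-.145,.105,.018],piv=[-.06,.056,.05],org=[0,0,.018]).items(): print(k,proj(d,tow(p)).round(0))
    im=cv2.resize(d["pixels"][130:340,180:420] if n=="top" else d["pixels"][180:380,160:400],None,fx=3,fy=3,interpolation=2)[:600]
    cv2.imwrite(f"pics/{n}1z.png",im)
E
```

```text
top plate top 153 min [-64.3 -21.   98.9] max [-51.2  21.9 111.1] med [-58.3   0.7 106.6]
top knob 122 min [-129.3  114.    75.1] max [-108.2  133.5  110.5] med [-120.1  122.1  103.5]
top knobdark 89 min [-128.3  114.1   87.1] max [-110.5  131.5  110.6] med [-120.1  121.3  104.8]
top lever 345 min [-120.1   61.6   33.9] max [-20.3 120.1  45. ] med [-87.6  85.4  40.6]
top pot top 775 min [ 66.1 -26.3  97.5] max [127.3  33.7 106.6] med [ 96.    4.  102.2]
top pot 883 min [ 22.7 -49.6  22.8] max [122.   51.8  92. ] med [64.9 -9.1 51.3]
x0 [311. 310.]
x1 [344. 165.]
x2 [266. 149.]
x3 [229. 291.]
piv [258. 257.]
org [289. 240.]
side plate top 311 min [-64.8 -22.4  95.6] max [-50.9  21.7 108.9] med [-61.1   1.7 106.3]
side knob 416 min [-129.5  115.7   65.5] max [-111.9  134.8  109.5] med [-124.1  128.1   96.5]
side knobdark 350 min [-129.6  119.    67.4] max [-113.3  134.8  109.6] med [-124.2  129.1   96.5]
side lever 436 min [-123.7   60.7   33.5] max [-18.9 128.6  44.4] med [-81.6  78.3  41.1]
side pot top 911 min [ 64.3 -26.5  96.1] max [125.9  35.4 104.8] med [ 92.7   5.8 102.8]
side pot 1994 min [ 24.7 -36.2  24.8] max [113.5  51.   92.5] med [64.6 27.2 54. ]
x0 [385. 282.]
x1 [255. 191.]
x2 [176. 234.]
x3 [304. 348.]
piv [290. 286.]
org [291. 263.]
```

View pics/top1z.png

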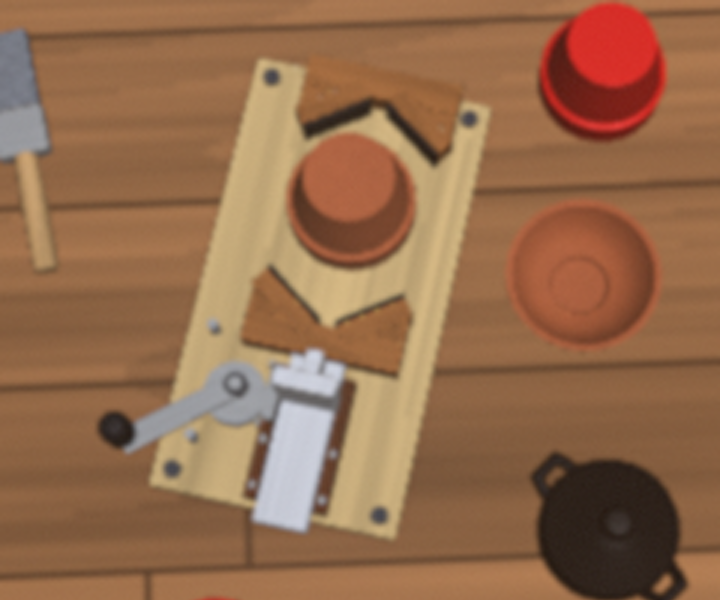

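View pics/side1z.png

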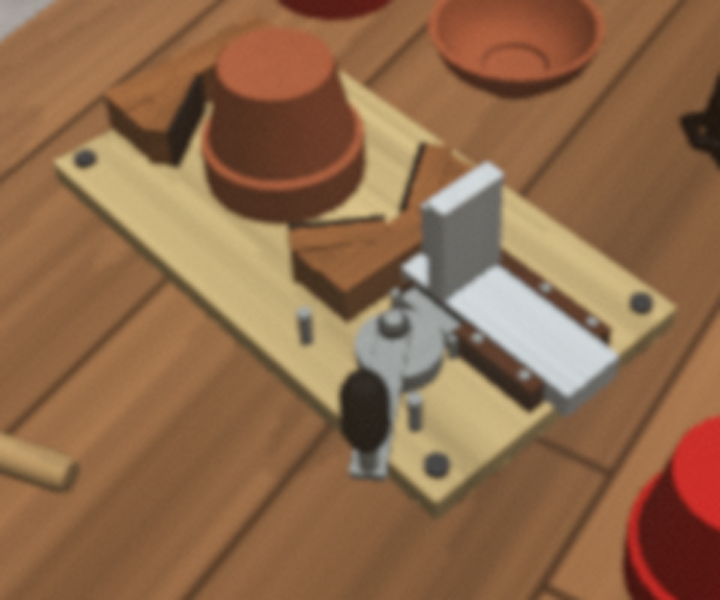

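```bash
cat >> h.py <<'E'
from scipy.spatial.transform import Rotation as R
import json,os
def ori(adeg): # tool down, tool y at world heading adeg
    a=np.radians(adeg);x=np.array([0,0,-1.]);y=np.array([np.cos(a),np.sin(a),0]);return R.from_matrix(np.stack([x,y,np.cross(x,y)],1))
def getcmd():
    c=json.load(open("cmd.json"));return np.array(c["p"]),R.from_quat(c["q"])
def setcmd(p,r): json.dump(dict(p=list(p),q=list(r.as_quat())),open("cmd.json","w"))
def plan(poses,opening=0,save=True):
    """poses: list of (world p, R). prints rows"""
    p0,r0=getcmd();out=[]
    for p,r in poses:
        s=np.round(r0.inv().apply(np.asarray(p)-p0)*1000,1);t=np.round((r0.inv()*r).as_rotvec(degrees=True),1)
        out+=[*s,*t,opening]
    print([round(float(v),1)+0 for v in out])
    if save: setcmd(p0+r0.apply(s/1000),r0*R.from_rotvec(t,degrees=True))
def jp(x,y,z): return tow(np.array([x,y,z])/1000)
def st(robot):
    s=robot.read_state();p0,r0=getcmd();r=R.from_quat(s["tool_rot"])
    print("t",round(s["clock"],2),"jig",(toj(s["position"])*1000).round(1),"cmd",(toj(p0)*1000).round(1),"Fjig",(s["wrist_force"]@RJ).round(1),"op",round(s["opening"],4),"yerr",((r0.inv()*r).as_rotvec(degrees=True)).round(1))
    return s
E
python3 - <<'E'
from h import *
from workcell import robot
s=robot.read_state();r=R.from_quat(s["tool_rot"]);m=r.as_matrix();print(m.round(3),np.degrees(np.arctan2(m[1,1],m[0,1])))
setcmd(s["position"],r)
d=pickle.load(open("top1.pkl","rb"));P=cloud(d);print(P[352,252],P[306,383],P[200,192])
print(jp(-119.5,123,0),jp(-65,0,0))
E
```

```text
[[-0.     0.277 -0.961]
 [ 0.001 -0.961 -0.277]
 [-1.    -0.001 -0.   ]] -73.90860080442064
[0.33663719 0.17621263 0.0820503 ] [ 0.42003687 -0.10143188  0.10209848] [0.69238697 0.3180105  0.01697835]
[0.50409318 0.24356235 0.        ] [0.52517972 0.1106917  0.        ]
```

```bash
cat >> h.py <<'E'
PIV=np.array([-60.,56.])
def lev(th,D,z,off=90): # jig angle deg, D>0 behind for clockwise pushing (neg: other side)
    a=np.radians(th);u=np.array([np.cos(a),np.sin(a)]);t=np.array([np.sin(a),-np.cos(a)])
    return jp(*(PIV+off*u-D*t),z),ori(th-14.88)
E
python3 - <<'E'
from h import *
p1,r1=lev(131.6,38,231)
p0,r0=getcmd()
a0,a1=np.arctan2(p0[1],p0[0]),np.arctan2(p1[1],p1[0]);d0,d1=np.hypot(*p0[:2]),np.hypot(*p1[:2])
print(p1,np.degrees(a1),d1)
N=30
for c in range(6):
    ps=[]
    for k in range(5):
        f=(c*5+k+1)/N;a=a0+f*(a1-a0);d=d0+f*(d1-d0)
        ps.append((np.array([d*np.cos(a),d*np.sin(a),.231]),ori(-73.9+f*(116.72+73.9))))
    plan(ps)
E
```

```text
[0.46998367 0.22683314 0.231     ] 25.76383753909707 0.5218600666760085
[-0.3, -1.0, -30.4, -6.4, 0.0, 0.1, 0.0, -0.3, -3.7, -60.7, -12.7, 0.0, 0.1, 0.0, -0.3, -8.2, -90.8, -19.1, 0.0, 0.1, 0.0, -0.3, -14.4, -120.5, -25.4, 0.0, 0.1, 0.0, -0.2, -22.4, -149.9, -31.8, 0.0, 0.1, 0.0]
[0.0, 7.0, -29.5, -6.3, 0.0, 0.0, 0.0, 0.0, 12.3, -59.4, -12.7, 0.0, 0.0, 0.0, 0.0, 15.9, -89.6, -19.0, 0.0, 0.0, 0.0, 0.0, 17.7, -119.9, -25.4, 0.0, 0.0, 0.0, 0.0, 17.7, -150.3, -31.7, 0.0, 0.0, 0.0]
[0.0, 14.4, -26.7, -6.4, 0.0, 0.0, 0.0, 0.0, 27.3, -54.2, -12.8, 0.0, 0.0, 0.0, 0.1, 38.6, -82.3, -19.1, 0.0, 0.0, 0.0, 0.1, 48.2, -111.1, -25.5, 0.0, 0.0, 0.0, 0.1, 56.1, -140.4, -31.8, 0.0, 0.0, 0.0]
[0.0, 21.0, -22.0, -6.4, 0.0, 0.0, 0.0, 0.0, 40.6, -45.1, -12.7, 0.0, 0.0, 0.0, 0.0, 58.8, -69.3, -19.1, 0.0, 0.0, 0.0, 0.0, 75.6, -94.5, -25.4, 0.0, 0.0, 0.0, 0.0, 90.9, -120.7, -31.8, 0.0, 0.0, 0.0]
[0.0, 26.0, -15.7, -6.3, 0.0, 0.0, 0.0, 0.0, 50.9, -32.8, -12.7, 0.0, 0.0, 0.0, 0.0, 74.9, -51.4, -19.1, 0.0, 0.0, 0.0, 0.0, 97.7, -71.4, -25.4, 0.0, 0.0, 0.0, 0.0, 119.3, -92.6, -31.8, 0.0, 0.0, 0.0]
[0.0, 29.1, -8.3, -6.3, 0.0, 0.0, 0.0, -0.1, 57.6, -18.4, -12.7, 0.0, 0.0, 0.0, -0.1, 85.6, -30.0, -19.0, 0.0, 0.0, 0.0, -0.1, 112.8, -43.3, -25.4, 0.0, 0.0, 0.0, -0.1, 139.2, -58.1, -31.7, 0.0, 0.0, 0.0]
```

>>> send_rows --increments '[-0.3,-1.0,-30.4,-6.4,0.0,0.1,0.0,-0.3,-3.7,-60.7,-12.7,0.0,0.1,0.0,-0.3,-8.2,-90.8,-19.1,0.0,0.1,0.0,-0.3,-14.4,-120.5,-25.4,0.0,0.1,0.0,-0.2,-22.4,-149.9,-31.8,0.0,0.1,0.0]' --grip_force 60

```text
clock: 0.52
position: [0.2844, -0.4406, 0.2311]
tool_rot: [0.646, 0.288, -0.645, 0.289]
wrist_force: [-0.0, 0.1, -0.5]
opening: 0.0255
```

>>> send_rows --increments '[0.0,7.0,-29.5,-6.3,0.0,0.0,0.0,0.0,12.3,-59.4,-12.7,0.0,0.0,0.0,0.0,15.9,-89.6,-19.0,0.0,0.0,0.0,0.0,17.7,-119.9,-25.4,0.0,0.0,0.0,0.0,17.7,-150.3,-31.7,0.0,0.0,0.0]'

```text
clock: 0.93
position: [0.3982, -0.3406, 0.231]
tool_rot: [-0.542, -0.454, 0.542, -0.454]
wrist_force: [0.2, -0.8, 0.7]
opening: -0.0
```

>>> send_rows --increments '[0.0,14.4,-26.7,-6.4,0.0,0.0,0.0,0.0,27.3,-54.2,-12.8,0.0,0.0,0.0,0.1,38.6,-82.3,-19.1,0.0,0.0,0.0,0.1,48.2,-111.1,-25.5,0.0,0.0,0.0,0.1,56.1,-140.4,-31.8,0.0,0.0,0.0]'

```text
clock: 1.35
position: [0.4784, -0.2124, 0.2308]
tool_rot: [0.397, 0.585, -0.397, 0.586]
wrist_force: [-0.3, -0.5, -0.1]
opening: -0.0004
```

>>> send_rows --increments '[0.0,21.0,-22.0,-6.4,0.0,0.0,0.0,0.0,40.6,-45.1,-12.7,0.0,0.0,0.0,0.0,58.8,-69.3,-19.1,0.0,0.0,0.0,0.0,75.6,-94.5,-25.4,0.0,0.0,0.0,0.0,90.9,-120.7,-31.8,0.0,0.0,0.0]'

```text
clock: 1.77
position: [0.5186, -0.0668, 0.2306]
tool_rot: [0.221, 0.671, -0.222, 0.672]
wrist_force: [1.0, 0.4, 0.1]
opening: 0.0001
```

>>> send_rows --increments '[0.0,26.0,-15.7,-6.3,0.0,0.0,0.0,0.0,50.9,-32.8,-12.7,0.0,0.0,0.0,0.0,74.9,-51.4,-19.1,0.0,0.0,0.0,0.0,97.7,-71.4,-25.4,0.0,0.0,0.0,0.0,119.3,-92.6,-31.8,0.0,0.0,0.0]'

```text
clock: 2.18
position: [0.5155, 0.0842, 0.2304]
tool_rot: [0.028, 0.706, -0.03, 0.707]
wrist_force: [-0.2, -1.0, 0.2]
opening: -0.0002
```

>>> send_rows --increments '[0.0,29.1,-8.3,-6.3,0.0,0.0,0.0,-0.1,57.6,-18.4,-12.7,0.0,0.0,0.0,-0.1,85.6,-30.0,-19.0,0.0,0.0,0.0,-0.1,112.8,-43.3,-25.4,0.0,0.0,0.0,-0.1,139.2,-58.1,-31.7,0.0,0.0,0.0]'

```text
clock: 2.6
position: [0.4693, 0.2278, 0.2302]
tool_rot: [-0.166, 0.688, 0.164, 0.687]
wrist_force: [0.6, 0.0, -0.2]
opening: 0.0001
```

```bash
python3 - <<'E'
from h import *
from workcell import robot
s=st(robot);print(s["joints"].round(2),s["position"])
d=robot.snapshot("wrist");cv2.imwrite("pics/w1.png",d["pixels"]);pickle.dump((s,d),open("w1.pkl","wb"))
E
```

```text
t 2.6 jig [-149.    98.9  230.2] cmd [-148.2   98.1  231. ] Fjig [ 0.6  0.2 -0.2] op 0.0001 yerr [-0.3  0.1 -0.1]
[ 0.31  0.34  1.53 -0.    1.27 -1.74] [0.46934269 0.22781191 0.2302209 ]
```

View pics/w1.png

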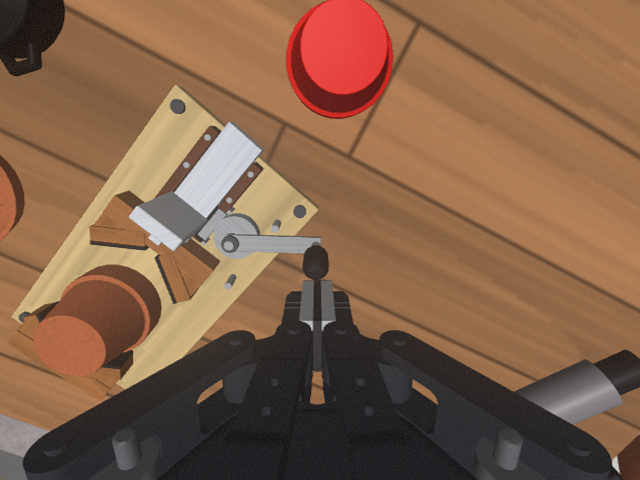

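```bash
python3 - <<'E'
from h import *
s,d=pickle.load(open("w1.pkl","rb"))
T=np.eye(4);T[:3,:3]=R.from_quat(s["tool_rot"]).as_matrix();T[:3,3]=s["position"]
W=T@d["tool_from_camera"];print(d["tool_from_camera"].round(3).tolist(),toj(W[:3,3]))
P=cloud(d,W);J=toj(P)*1000;x,y,z=np.moveaxis(J,-1,0)
def rep(k,m):
    q=J[m];print(k,len(q),np.percentile(q,3,0).round(1),np.percentile(q,97,0).round(1),np.median(q,0).round(1))
rep("plate",(z>95)&(z<115)&(abs(y)<35)&(x<0)&(x>-140))
rep("knob",(z>65)&(z<120)&(y>80)&(x<-30)&(x>-200)&(y<160))
rep("knobtop",(z>104)&(z<120)&(y>80)&(x<-30)&(x>-200)&(y<160))
rep("pottop",(z>97)&(z<110)&(abs(y)<45)&(x>20)&(x<160))
m=(z>12)&(z<24)&(x>-200)&(x<250)&(y>-150)&(y<150)
nl,lab,stt,ce=cv2.connectedComponentsWithStats(m.astype(np.uint8));mm=lab==1+np.argmax(stt[1:,4])
r=cv2.minAreaRect(J[mm][:,:2].astype(np.float32));print(r,cv2.boxPoints(r))
# fingers
f=(z>150)&(z<300);rep("fing",f&(z<250))
tl=(P-s["position"])@T[:3,:3]*1000
for lo in range(-80,5,10):
    q=tl[(tl[...,0]>lo)&(tl[...,0]<lo+10)&(abs(tl[...,1])<60)]
    if len(q):print(lo,len(q),q.min(0).round(1),q.max(0).round(1))
E
```

```text
[[0.0, -0.301, 0.953, -0.143], [1.0, 0.001, 0.0, -0.0], [-0.001, 0.953, 0.301, -0.077], [0.0, 0.0, 0.0, 1.0]] [-0.20625195  0.04781146  0.37300145]
plate 1241 [-63.8 -20.9  95.9] [-50.8  22.1 108.6] [-60.    0.2 107.1]
knob 748 [-128.8  113.1   75.1] [-110.1  132.   109.1] [-121.6  120.8  103.2]
knobtop 355 [-125.9  116.   104.4] [-110.   132.2  109.4] [-118.3  123.3  107.9]
pottop 3845 [ 65.7 -25.8  98.4] [126.9  34.1 104.3] [ 94.    3.7 103.1]
((30.65673828125, 10.0517578125), (350.3742980957031, 190.14671325683594), 0.06263859570026398) [[-144.63425   104.93354 ]
 [-144.42636   -85.213066]
 [ 205.94772   -84.830025]
 [ 205.73984   105.31658 ]]
fing 940 [-162.3   85.   234.7] [-145.6  103.6  249.7] [-157.1   91.7  243.6]
-80 13289 [-80.  -57.6 -18.6] [-70.   58.   10.2]
-70 6574 [-70.  -48.9 -18. ] [-60.   49.3  10. ]
-60 7506 [-60.  -41.1 -14.2] [-50.   41.2  12. ]
-50 2552 [-50.  -33.6 -14.2] [-40.   32.8  12.5]
-40 1015 [-40.  -15.7 -11.9] [-30.   13.5  11.8]
-30 846 [-30.  -13.7 -11.9] [-20.   13.4  -5.9]
-20 695 [-20.  -13.8 -11.9] [-10.   13.4  -5.6]
-10 260 [-10.  -12.8 -11.4] [-2.6 12.1 -6. ]
```

>>> send_rows --increments '[40,0,0,0,0,0,0,80,0,0,0,0,0,0,120,0,0,0,0,0,0,155,0,0,0,0,0,0,165,0,0,0,0,0,0]'

```text
clock: 3.07
position: [0.4668, 0.225, 0.0606]
tool_rot: [-0.164, 0.691, 0.162, 0.685]
wrist_force: [-1.6, -0.1, -0.8]
opening: 0.0001
```

```bash
python3 - <<'E'
from h import *
from workcell import robot
p,r=getcmd();setcmd(p+r.apply([.165,0,0]),r)
s=st(robot)
plan([lev(131.6,D,66) for D in (34,30,27,25,24)])
plan([lev(th,23,66) for th in (131,130,128,126,123)])
E
```

```text
t 3.07 jig [-150.8   95.5   60.6] cmd [-148.1   98.1   66. ] Fjig [-1.5 -0.5 -0.8] op 0.0001 yerr [0.  0.6 0. ]
[0.0, 0.0, 3.9, 0.0, 0.0, 0.0, 0.0, 0.0, 0.0, 7.9, 0.0, 0.0, 0.0, 0.0, 0.0, 0.0, 10.9, 0.0, 0.0, 0.0, 0.0, 0.0, 0.0, 12.9, 0.0, 0.0, 0.0, 0.0, 0.0, 0.0, 13.9, 0.0, 0.0, 0.0, 0.0]
[0.0, 0.3, 2.0, 0.6, 0.0, 0.0, 0.0, 0.0, 0.6, 3.5, 1.6, 0.0, 0.0, 0.0, 0.0, 1.3, 6.7, 3.6, 0.0, 0.0, 0.0, 0.0, 1.9, 9.9, 5.6, 0.0, 0.0, 0.0, 0.0, 2.5, 14.7, 8.6, 0.0, 0.0, 0.0]
```

>>> send_rows --increments '[0.0,0.0,3.9,0.0,0.0,0.0,0.0,0.0,0.0,7.9,0.0,0.0,0.0,0.0,0.0,0.0,10.9,0.0,0.0,0.0,0.0,0.0,0.0,12.9,0.0,0.0,0.0,0.0,0.0,0.0,13.9,0.0,0.0,0.0,0.0]'

```text
clock: 3.48
position: [0.4841, 0.233, 0.0675]
tool_rot: [-0.164, 0.687, 0.163, 0.69]
wrist_force: [0.1, -0.5, 0.0]
opening: -0.0002
```

>>> send_rows --increments '[0.0,0.3,2.0,0.6,0.0,0.0,0.0,0.0,0.6,3.5,1.6,0.0,0.0,0.0,0.0,1.3,6.7,3.6,0.0,0.0,0.0,0.0,1.9,9.9,5.6,0.0,0.0,0.0,0.0,2.5,14.7,8.6,0.0,0.0,0.0]'

```text
clock: 3.9
position: [0.4927, 0.2405, 0.0658]
tool_rot: [-0.111, 0.7, 0.109, 0.697]
wrist_force: [-6.5, -3.1, 5.0]
opening: 0.0007
```

```bash
python3 - <<'E'
from h import *
from workcell import robot
s=st(robot)
plan([lev(th,23,66) for th in (120,116.5,113,109,105)])
E
```

```text
t 3.9 jig [-129.7  117.1   65.8] cmd [-128.4  118.9   66. ] Fjig [-5.5 -4.6  5. ] op 0.0007 yerr [ 0.1  0.3 -0.1]
[0.0, 1.1, 4.8, 3.0, 0.0, 0.0, 0.0, 0.0, 2.0, 10.4, 6.5, 0.0, 0.0, 0.0, 0.0, 2.6, 16.0, 10.0, 0.0, 0.0, 0.0, 0.0, 2.9, 22.5, 14.0, 0.0, 0.0, 0.0, 0.1, 2.7, 29.0, 18.0, 0.0, 0.0, 0.0]
```

>>> send_rows --increments '[0.0,1.1,4.8,3.0,0.0,0.0,0.0,0.0,2.0,10.4,6.5,0.0,0.0,0.0,0.0,2.6,16.0,10.0,0.0,0.0,0.0,0.0,2.9,22.5,14.0,0.0,0.0,0.0,0.1,2.7,29.0,18.0,0.0,0.0,0.0]'

```text
clock: 4.32
position: [0.521, 0.253, 0.0658]
tool_rot: [0.0, 0.707, -0.002, 0.707]
wrist_force: [-1.3, -1.2, 1.7]
opening: -0.0002
```

```bash
python3 - <<'E'
from h import *
from workcell import robot
s=st(robot)
plan([lev(th,23,66) for th in (101,97,93,89,85)])
plan([lev(th,23,66) for th in (81,77,73,69,65)])
plan([lev(th,23,66) for th in (62,59,56,53,51)])
E
```

```text
t 4.32 jig [-105.6  136.4   65.8] cmd [-105.5  137.    66. ] Fjig [-1.  -1.5  1.7] op -0.0002 yerr [ 0.2  0.  -0.1]
[0.0, 1.4, 6.3, 4.0, 0.0, 0.0, 0.0, 0.0, 2.3, 12.7, 8.0, 0.0, 0.0, 0.0, 0.0, 2.8, 19.2, 12.0, 0.0, 0.0, 0.0, 0.0, 2.9, 25.7, 16.0, 0.0, 0.0, 0.0, 0.0, 2.4, 32.2, 20.0, 0.0, 0.0, 0.0]
[0.0, 1.4, 6.3, 4.0, 0.0, 0.0, 0.0, 0.0, 2.4, 12.7, 8.0, 0.0, 0.0, 0.0, 0.0, 2.8, 19.2, 12.0, 0.0, 0.0, 0.0, 0.0, 2.9, 25.6, 16.0, 0.0, 0.0, 0.0, 0.0, 2.5, 32.1, 20.0, 0.0, 0.0, 0.0]
[0.0, 1.1, 4.8, 3.0, 0.0, 0.0, 0.0, 0.0, 1.9, 9.5, 6.0, 0.0, 0.0, 0.0, 0.0, 2.5, 14.4, 9.0, 0.0, 0.0, 0.0, 0.0, 2.8, 19.2, 12.0, 0.0, 0.0, 0.0, 0.0, 2.9, 22.5, 14.0, 0.0, 0.0, 0.0]
```

>>> send_rows --increments '[0.0,1.4,6.3,4.0,0.0,0.0,0.0,0.0,2.3,12.7,8.0,0.0,0.0,0.0,0.0,2.8,19.2,12.0,0.0,0.0,0.0,0.0,2.9,25.7,16.0,0.0,0.0,0.0,0.0,2.4,32.2,20.0,0.0,0.0,0.0]'

```text
clock: 4.73
position: [0.5534, 0.2556, 0.0658]
tool_rot: [0.123, 0.696, -0.124, 0.696]
wrist_force: [-0.7, 0.1, 1.6]
opening: 0.0002
```

>>> send_rows --increments '[0.0,1.4,6.3,4.0,0.0,0.0,0.0,0.0,2.4,12.7,8.0,0.0,0.0,0.0,0.0,2.8,19.2,12.0,0.0,0.0,0.0,0.0,2.9,25.6,16.0,0.0,0.0,0.0,0.0,2.5,32.1,20.0,0.0,0.0,0.0]'

```text
clock: 5.15
position: [0.5845, 0.247, 0.0658]
tool_rot: [0.242, 0.664, -0.243, 0.664]
wrist_force: [-0.8, 0.0, 0.7]
opening: 0.0002
```

>>> send_rows --increments '[0.0,1.1,4.8,3.0,0.0,0.0,0.0,0.0,1.9,9.5,6.0,0.0,0.0,0.0,0.0,2.5,14.4,9.0,0.0,0.0,0.0,0.0,2.8,19.2,12.0,0.0,0.0,0.0,0.0,2.9,22.5,14.0,0.0,0.0,0.0]'

```text
clock: 5.57
position: [0.6038, 0.2347, 0.0658]
tool_rot: [0.321, 0.629, -0.322, 0.63]
wrist_force: [0.2, 1.8, 0.5]
opening: 0.0001
```

```bash
python3 - <<'E'
from h import *
from workcell import robot
s=st(robot)
plan([lev(th,23,66) for th in (49.5,48,46.7,45.7,45)])
E
```

```text
t 5.57 jig [-20.8 140.   65.8] cmd [-21.2 140.4  66. ] Fjig [-0.2  1.8  0.5] op 0.0001 yerr [ 0.2 -0.  -0. ]
[0.0, 0.5, 2.3, 1.5, 0.0, 0.0, 0.0, 0.0, 1.1, 4.7, 3.0, 0.0, 0.0, 0.0, 0.0, 1.5, 6.8, 4.3, 0.0, 0.0, 0.0, 0.0, 1.7, 8.4, 5.3, 0.0, 0.0, 0.0, 0.0, 1.9, 9.5, 6.0, 0.0, 0.0, 0.0]
```

>>> send_rows --increments '[0.0,0.5,2.3,1.5,0.0,0.0,0.0,0.0,1.1,4.7,3.0,0.0,0.0,0.0,0.0,1.5,6.8,4.3,0.0,0.0,0.0,0.0,1.7,8.4,5.3,0.0,0.0,0.0,0.0,1.9,9.5,6.0,0.0,0.0,0.0]'

```text
clock: 5.98
position: [0.6108, 0.2282, 0.0658]
tool_rot: [0.353, 0.612, -0.354, 0.613]
wrist_force: [-3.3, 5.9, 0.7]
opening: 0.0002
```

```bash
python3 - <<'E'
from h import *
from workcell import robot
s=st(robot)
for n in("top","side"):
    d=robot.snapshot(n);P=cloud(d);J=toj(P)*1000;x,y,z=np.moveaxis(J,-1,0);g=d["pixels"].max(-1)
    print(proj(d,jp(3.6,119.6,109)))
    o=(180,130) if n=="top" else (160,150)
    cv2.imwrite(f"pics/{n}2.png",cv2.resize(d["pixels"][o[1]:o[1]+200,o[0]:o[0]+240],None,fx=3,fy=3,interpolation=2))
E
```

```text
t 5.98 jig [-12.4 135.5  65.8] cmd [-12.6 135.9  66. ] Fjig [-4.7  4.9  0.7] op 0.0002 yerr [ 0.1 -0.  -0. ]
[233.44806123 217.29875431]
[229.74354489 259.00951732]
```

View pics/side2.png

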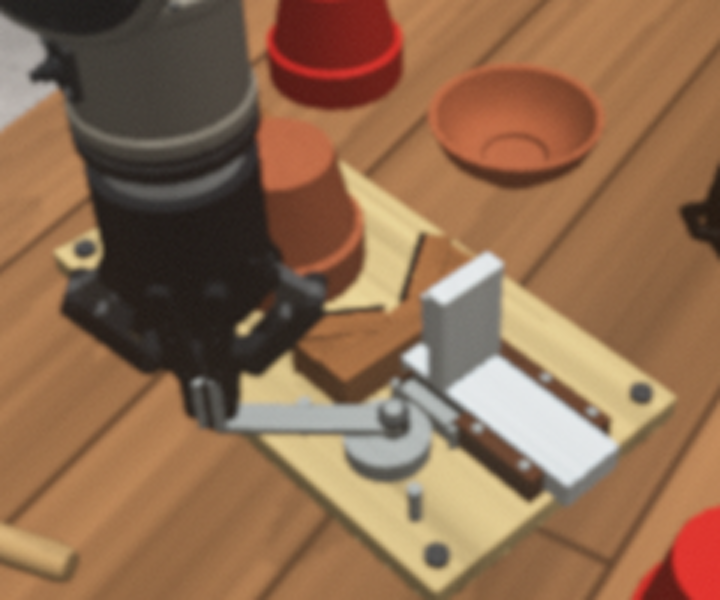

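View pics/top2.png

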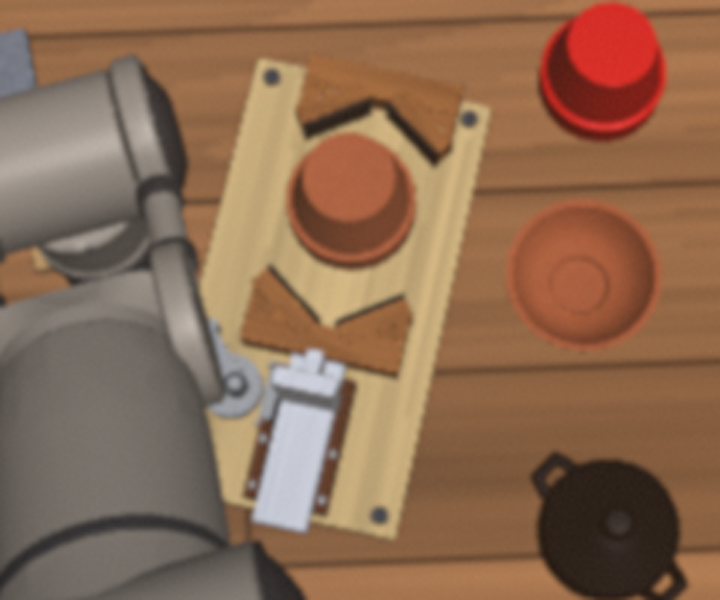

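```bash
python3 - <<'E'
from h import *
plan([lev(th,23,66) for th in (44.5,44,44,44,44)])
E
```

```text
[0.0, 0.2, 0.8, 0.5, 0.0, 0.0, 0.0, 0.0, 0.4, 1.6, 1.0, 0.0, 0.0, 0.0, 0.0, 0.4, 1.6, 1.0, 0.0, 0.0, 0.0, 0.0, 0.4, 1.6, 1.0, 0.0, 0.0, 0.0, 0.0, 0.4, 1.6, 1.0, 0.0, 0.0, 0.0]
```

>>> send_rows --increments '[0.0,0.2,0.8,0.5,0.0,0.0,0.0,0.0,0.4,1.6,1.0,0.0,0.0,0.0,0.0,0.4,1.6,1.0,0.0,0.0,0.0]'

```text
clock: 6.33
position: [0.611, 0.2282, 0.0658]
tool_rot: [0.358, 0.61, -0.359, 0.609]
wrist_force: [-4.2, 6.3, 2.2]
opening: 0.0002
```

```bash
python3 - <<'E'
from h import *
from workcell import robot
s=st(robot)
E
```

```text
t 6.33 jig [-12.2 135.6  65.8] cmd [-11.2 135.1  66. ] Fjig [-5.6  5.   2.2] op 0.0002 yerr [ 0.   0.1 -0.1]
```

```bash
python3 - <<'E'
from h import *
a=lev(45,40,66)[0];b=lev(45,45,128)[0];o=ori(30.12)
def mix(f,z): 
    g=jp(-95,0,z);return (np.array([*(b+(g-b)*f)[:2],z/1000]),ori(29.1+f*46))
plan([(lev(45,32,66)[0],o),(a,o),(lev(45,43,98)[0],o),(b,o)])
plan([mix(f,130) for f in (.12,.26,.4,.54,.68)])
plan([mix(f,130) for f in (.82,.95,1,1)])
plan([mix(1,z) for z in (105,85,74,72,72)])
E
```

```text
[0.0, -0.6, -10.6, -1.0, 0.0, 0.0, 0.0, 0.0, -0.7, -18.6, -1.0, 0.0, 0.0, 0.0, -32.0, -0.8, -21.6, -1.0, 0.0, 0.0, 0.0, -62.0, -0.8, -23.6, -1.0, 0.0, 0.0, 0.0]
[-2.0, -18.5, 7.2, -4.5, 0.0, 0.0, 0.0, -2.0, -40.1, 15.6, -11.0, 0.0, 0.0, 0.0, -2.0, -61.7, 24.0, -17.4, 0.0, 0.0, 0.0, -2.0, -83.3, 32.4, -23.8, 0.0, 0.0, 0.0, -2.0, -104.9, 40.8, -30.3, 0.0, 0.0, 0.0]
[0.0, -22.9, -3.7, -6.4, 0.0, 0.0, 0.0, 0.0, -44.2, -7.1, -12.4, 0.0, 0.0, 0.0, -0.1, -52.3, -8.4, -14.7, 0.0, 0.0, 0.0, -0.1, -52.3, -8.4, -14.7, 0.0, 0.0, 0.0]
[25.0, 0.0, 0.0, 0.0, 0.0, 0.0, 0.0, 45.0, 0.0, 0.0, 0.0, 0.0, 0.0, 0.0, 56.0, 0.0, 0.0, 0.0, 0.0, 0.0, 0.0, 58.0, 0.0, 0.0, 0.0, 0.0, 0.0, 0.0, 58.0, 0.0, 0.0, 0.0, 0.0, 0.0, 0.0]
```

>>> send_rows --increments '[0.0,-0.6,-10.6,-1.0,0.0,0.0,0.0,0.0,-0.7,-18.6,-1.0,0.0,0.0,0.0,-32.0,-0.8,-21.6,-1.0,0.0,0.0,0.0,-62.0,-0.8,-23.6,-1.0,0.0,0.0,0.0]'

```text
clock: 6.67
position: [0.5979, 0.2474, 0.1264]
tool_rot: [0.351, 0.613, -0.355, 0.612]
wrist_force: [1.3, 0.2, -0.3]
opening: -0.0003
```

>>> send_rows --increments '[-2.0,-18.5,7.2,-4.5,0.0,0.0,0.0,-2.0,-40.1,15.6,-11.0,0.0,0.0,0.0,-2.0,-61.7,24.0,-17.4,0.0,0.0,0.0,-2.0,-83.3,32.4,-23.8,0.0,0.0,0.0,-2.0,-104.9,40.8,-30.3,0.0,0.0,0.0]'

```text
clock: 7.08
position: [0.5285, 0.1587, 0.1297]
tool_rot: [0.178, 0.684, -0.179, 0.685]
wrist_force: [0.7, -0.5, -0.1]
opening: 0.0001
```

>>> send_rows --increments '[0.0,-22.9,-3.7,-6.4,0.0,0.0,0.0,0.0,-44.2,-7.1,-12.4,0.0,0.0,0.0,-0.1,-52.3,-8.4,-14.7,0.0,0.0,0.0,-0.1,-52.3,-8.4,-14.7,0.0,0.0,0.0]'

```text
clock: 7.42
position: [0.4951, 0.1168, 0.13]
tool_rot: [0.091, 0.701, -0.092, 0.701]
wrist_force: [-0.1, 0.2, 1.1]
opening: 0.0002
```

```bash
python3 - <<'E'
from h import *
from workcell import robot
s=st(robot)
d=robot.snapshot("wrist");cv2.imwrite("pics/w2.png",d["pixels"])
T=np.eye(4);T[:3,:3]=R.from_quat(s["tool_rot"]).as_matrix();T[:3,3]=s["position"]
J=toj(cloud(d,T@d["tool_from_camera"]))*1000;x,y,z=np.moveaxis(J,-1,0)
def rep(k,m):
    q=J[m];print(k,len(q),np.percentile(q,3,0).round(1),np.percentile(q,97,0).round(1),np.median(q,0).round(1)) if len(q) else 0
rep("knobtop",(z>104)&(z<120)&(y>80)&(x<50)&(x>-200)&(y<180))
rep("knob",(z>65)&(z<112)&(y>80)&(x<50)&(x>-200)&(y<180))
rep("plate",(z>100)&(z<112)&(abs(y)<30)&(x<-40)&(x>-75))
E
```

```text
t 7.42 jig [-95.7  -1.8 130. ] cmd [-95.   0.  72.] Fjig [-0.2  0.2  1.1] op 0.0002 yerr [-0.  -0.  -0.1]
knob 286 [ -8.3 113.6  65.7] [ -3.2 128.2  87.2] [ -6.8 119.9  76.3]
plate 36 [-64.4  19.5 100.7] [-61.3  22.7 107.2] [-63.3  21.6 103.8]
```

View pics/w2.png

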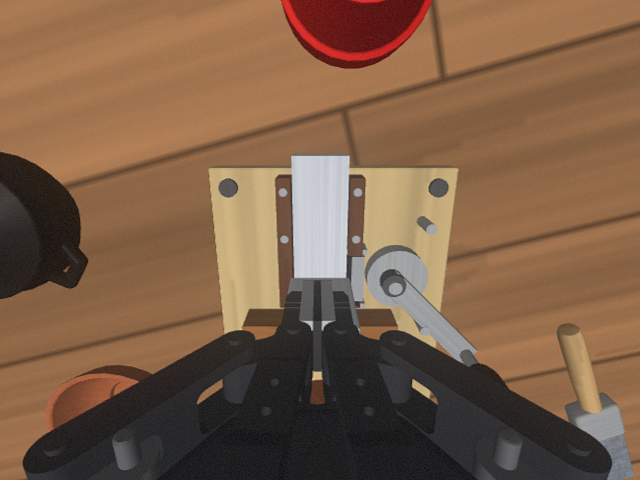

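The lever lies at the low point against its stop post: the knob is at about (480,375), which is jig (4,120). Next I descend behind the push plate.

>>> send_rows --increments '[25.0,0.0,0.0,0.0,0.0,0.0,0.0,45.0,0.0,0.0,0.0,0.0,0.0,0.0,56.0,0.0,0.0,0.0,0.0,0.0,0.0,58.0,0.0,0.0,0.0,0.0,0.0,0.0,58.0,0.0,0.0,0.0,0.0,0.0,0.0]'

```text
clock: 7.88
position: [0.4964, 0.1184, 0.0712]
tool_rot: [0.091, 0.701, -0.092, 0.701]
wrist_force: [-0.5, 0.7, 1.0]
opening: -0.0001
```

>>> send_rows --increments '[0,0,5,0,0,0,0,0,0,10,0,0,0,0,0,0,14,0,0,0,0,0,0,17,0,0,0,0,0,0,19,0,0,0,0]'

```text
clock: 8.3
position: [0.5156, 0.1128, 0.0724]
tool_rot: [0.091, 0.7, -0.092, 0.702]
wrist_force: [-3.4, 1.4, 2.6]
opening: 0.0004
```

>>> send_rows --increments '[0,0,2,0,0,0,0,0,0,4,0,0,0,0,0,0,6,0,0,0,0,0,0,8,0,0,0,0,0,0,10,0,0,0,0]'

```text
clock: 8.72
position: [0.5243, 0.1103, 0.0719]
tool_rot: [0.091, 0.701, -0.092, 0.701]
wrist_force: [-1.8, -0.1, 2.5]
opening: 0.0004
```

```bash
python3 - <<'E'
from h import *
from workcell import robot
p,r=getcmd();setcmd(p+r.apply([0,0,.029]),r)
s=st(robot)
E
```

```text
t 8.72 jig [-65.8  -0.6  71.9] cmd [-66.    0.   72.1] Fjig [-1.7 -0.6  2.5] op 0.0004 yerr [-0.  -0.  -0.1]
```

>>> send_rows --increments '[0,0,2,0,0,0,0,0,0,4,0,0,0,0,0,0,6,0,0,0,0,0,0,8,0,0,0,0,0,0,10,0,0,0,0]'

```text
clock: 9.13
position: [0.5342, 0.1077, 0.0719]
tool_rot: [0.091, 0.701, -0.092, 0.701]
wrist_force: [-3.8, -0.0, 2.2]
opening: 0.0003
```

>>> send_rows --increments '[0,0,2,0,0,0,0,0,0,4,0,0,0,0,0,0,6,0,0,0,0,0,0,8,0,0,0,0,0,0,10,0,0,0,0]'

```text
clock: 9.55
position: [0.5439, 0.1051, 0.0719]
tool_rot: [0.091, 0.701, -0.092, 0.701]
wrist_force: [-2.5, 0.1, 2.2]
opening: -0.0001
```

>>> send_rows --increments '[0,0,1.5,0,0,0,0,0,0,3,0,0,0,0,0,0,4.5,0,0,0,0,0,0,6,0,0,0,0,0,0,7.5,0,0,0,0]'

```text
clock: 9.97
position: [0.5507, 0.1033, 0.0719]
tool_rot: [0.091, 0.701, -0.092, 0.701]
wrist_force: [-6.2, 1.5, 4.6]
opening: 0.0002
```

```bash
python3 - <<'E'
from h import *
from workcell import robot
p,r=getcmd();setcmd(p+r.apply([0,0,.0275]),r)
s=st(robot)
d=robot.snapshot("side");cv2.imwrite(f"pics/side3.png",cv2.resize(d["pixels"][150:350,160:400],None,fx=3,fy=3,interpolation=2))
E
```

```text
t 9.97 jig [-38.5  -0.6  71.9] cmd [-38.5   0.   72.1] Fjig [-6.4 -0.2  4.6] op 0.0002 yerr [ 0.   0.  -0.1]
```

View pics/side3.png

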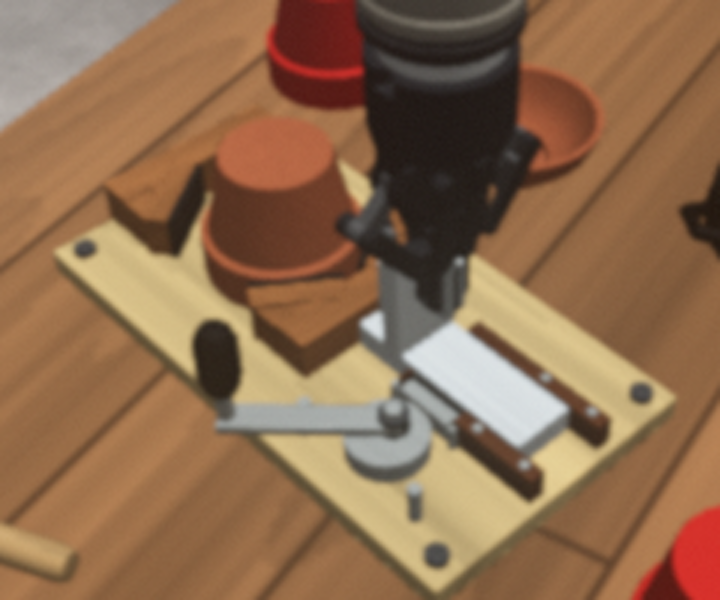

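The jaw has reached the pot, which is still upright. I keep pushing slowly.

>>> send_rows --increments '[0,0,1.5,0,0,0,0,0,0,3,0,0,0,0,0,0,4.5,0,0,0,0,0,0,6,0,0,0,0,0,0,7.5,0,0,0,0]'

```text
clock: 10.43
position: [0.5576, 0.1015, 0.0719]
tool_rot: [0.091, 0.701, -0.092, 0.701]
wrist_force: [-6.3, 1.3, 3.5]
opening: -0.0001
```

>>> send_rows --increments '[0,0,1.5,0,0,0,0,0,0,3,0,0,0,0,0,0,4.5,0,0,0,0,0,0,6,0,0,0,0,0,0,7.5,0,0,0,0]'

```text
clock: 10.85
position: [0.5647, 0.0996, 0.0719]
tool_rot: [0.091, 0.701, -0.092, 0.701]
wrist_force: [-6.6, 1.3, 3.8]
opening: -0.0001
```

>>> send_rows --increments '[0,0,0.8,0,0,0,0,0,0,1.6,0,0,0,0,0,0,2.4,0,0,0,0,0,0,3.2,0,0,0,0,0,0,4,0,0,0,0]'

```text
clock: 11.27
position: [0.5685, 0.0986, 0.0719]
tool_rot: [0.091, 0.701, -0.092, 0.701]
wrist_force: [-6.3, 1.3, 4.3]
opening: 0.0002
```

```bash
python3 - <<'E'
from h import *
from workcell import robot
p,r=getcmd();setcmd(p+r.apply([0,0,.019]),r)
s=st(robot)
E
```

```text
t 11.27 jig [-20.   -0.6  71.9] cmd [-19.5   0.   72.1] Fjig [-6.5 -0.4  4.3] op 0.0002 yerr [-0.   0.1 -0.1]
```

>>> send_rows --increments '[0,0,0.5,0,0,0,0,0,0,1,0,0,0,0,0,0,1.5,0,0,0,0,0,0,2,0,0,0,0,0,0,2.5,0,0,0,0]'

```text
clock: 11.68
position: [0.5709, 0.098, 0.0719]
tool_rot: [0.091, 0.701, -0.092, 0.701]
wrist_force: [-6.1, 1.8, 4.2]
opening: -0.0002
```

>>> send_rows --increments '[0,0,0.5,0,0,0,0,0,0,1,0,0,0,0,0,0,1.5,0,0,0,0,0,0,1.5,0,0,0,0]'

```text
clock: 12.02
position: [0.5725, 0.0975, 0.0719]
tool_rot: [0.091, 0.701, -0.092, 0.701]
wrist_force: [-5.9, 0.9, 3.2]
opening: 0.0
```

>>> send_rows --increments '[0,0,0.5,0,0,0,0,0,0,1,0,0,0,0,0,0,1.5,0,0,0,0]'

```text
clock: 12.27
position: [0.5739, 0.0972, 0.0719]
tool_rot: [0.091, 0.701, -0.092, 0.701]
wrist_force: [-5.3, 2.3, 3.5]
opening: -0.0003
```

```bash
python3 - <<'E'
from h import *
from workcell import robot
p,r=getcmd();setcmd(p+r.apply([0,0,.0055]),r)
s=st(robot)
for n in("top","side"):
    d=robot.snapshot(n);J=toj(cloud(d))*1000;x,y,z=np.moveaxis(J,-1,0)
    m=(z>97)&(z<110)&(abs(y)<45)&(x>60)&(x<170);q=J[m];print(n,len(q),np.percentile(q,3,0).round(1),np.percentile(q,97,0).round(1))
    o=(180,130) if n=="top" else (160,150)
    cv2.imwrite(f"pics/{n}4.png",cv2.resize(d["pixels"][o[1]:o[1]+200,o[0]:o[0]+240],None,fx=3,fy=3,interpolation=2))
E
```

```text
t 12.27 jig [-14.5  -0.5  71.9] cmd [-14.    0.   72.1] Fjig [-5.7  0.9  3.5] op -0.0003 yerr [-0.   0.1 -0.1]
top 170 [ 98.  -28.8  98. ] [150.8  29.1 107. ]
side 824 [ 86.6 -29.8  98. ] [147.5  30.9 104.7]
```

View pics/top4.png

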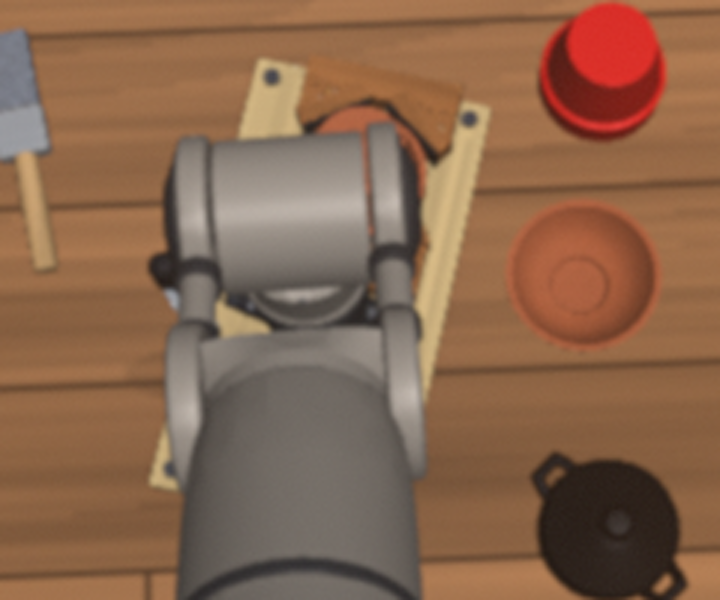

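View pics/side4.png

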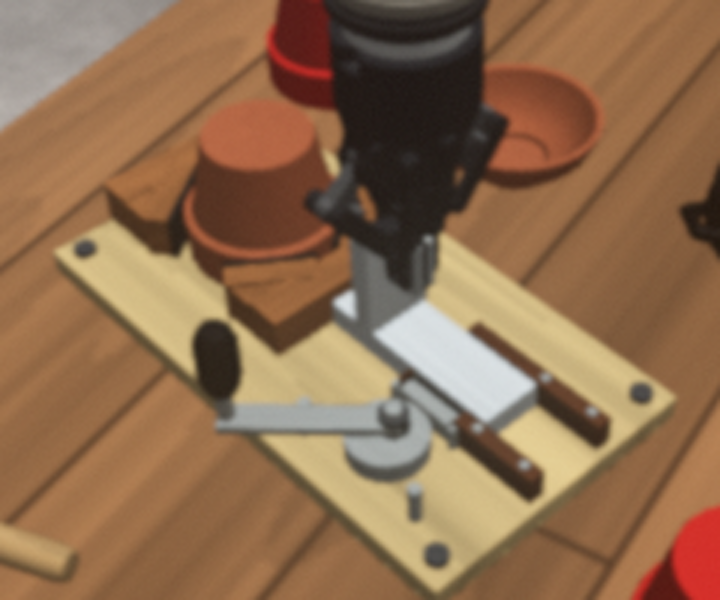

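>>> send_rows --increments '[0,0,0.5,0,0,0,0,0,0,1,0,0,0,0]'

```text
clock: 12.53
position: [0.5746, 0.097, 0.0719]
tool_rot: [0.091, 0.702, -0.092, 0.701]
wrist_force: [-9.7, 1.9, 6.0]
opening: 0.0002
```

>>> send_rows --increments '[0,0,0.5,0,0,0,0,0,0,1,0,0,0,0]'

```text
clock: 12.7
position: [0.5746, 0.097, 0.0719]
tool_rot: [0.091, 0.702, -0.092, 0.7]
wrist_force: [-11.5, 2.8, 8.7]
opening: 0.0002
```

>>> send_rows --increments '[0,0,0.5,0,0,0,0,0,0,1,0,0,0,0,0,0,1,0,0,0,0]'

```text
clock: 12.95
position: [0.5746, 0.097, 0.0719]
tool_rot: [0.091, 0.703, -0.092, 0.699]
wrist_force: [-14.2, 3.0, 8.7]
opening: -0.0003
```

```bash
python3 - <<'E'
from h import *
from workcell import robot
p,r=getcmd();setcmd(p+r.apply([0,0,.003]),r)
s=st(robot)
E
```

```text
t 12.95 jig [-13.7  -0.6  71.9] cmd [-11.    0.   72.1] Fjig [-14.5  -0.7   8.7] op -0.0003 yerr [-0.   0.3 -0.1]
```

```bash
python3 - <<'E'
from h import *
o=ori(75.12)
plan([(jp(x,0,z),o) for x,z in ((-15,72),(-20,72),(-32,74),(-40,105),(-40,135))])
b=jp(-40,0,135);g=lev(45,-40,135)[0]
m=lambda f:(b+(g-b)*f,ori(75.12-f*45))
plan([m(f) for f in (.12,.26,.4,.54,.68)])
plan([m(f) for f in (.82,.95,1,1)])
plan([(lev(45,-40,z)) for z in (110,88,73,70,70)])
E
```

```text
[0.1, 0.0, -4.0, 0.0, 0.0, 0.0, 0.0, 0.1, 0.0, -9.0, 0.0, 0.0, 0.0, 0.0, -1.9, 0.0, -21.0, 0.0, 0.0, 0.0, 0.0, -32.9, 0.0, -29.0, 0.0, 0.0, 0.0, 0.0, -62.9, 0.0, -29.0, 0.0, 0.0, 0.0, 0.0]
[0.0, 11.0, 8.6, 5.4, 0.0, 0.0, 0.0, 0.0, 23.8, 18.7, 11.7, 0.0, 0.0, 0.0, 0.0, 36.5, 28.8, 18.0, 0.0, 0.0, 0.0, 0.0, 49.3, 38.8, 24.3, 0.0, 0.0, 0.0, 0.0, 62.1, 48.9, 30.6, 0.0, 0.0, 0.0]
[0.0, 16.2, 2.1, 6.3, 0.0, 0.0, 0.0, 0.0, 31.1, 4.1, 12.1, 0.0, 0.0, 0.0, 0.0, 36.9, 4.9, 14.4, 0.0, 0.0, 0.0, 0.0, 36.9, 4.9, 14.4, 0.0, 0.0, 0.0]
[25.0, 0.0, 0.0, 0.0, 0.0, 0.0, 0.0, 47.0, 0.0, 0.0, 0.0, 0.0, 0.0, 0.0, 62.0, 0.0, 0.0, 0.0, 0.0, 0.0, 0.0, 65.0, 0.0, 0.0, 0.0, 0.0, 0.0, 0.0, 65.0, 0.0, 0.0, 0.0, 0.0, 0.0, 0.0]
```

>>> send_rows --increments '[0.1,0.0,-4.0,0.0,0.0,0.0,0.0,0.1,0.0,-9.0,0.0,0.0,0.0,0.0,-1.9,0.0,-21.0,0.0,0.0,0.0,0.0,-32.9,0.0,-29.0,0.0,0.0,0.0,0.0,-62.9,0.0,-29.0,0.0,0.0,0.0,0.0]'

```text
clock: 13.37
position: [0.5474, 0.1039, 0.134]
tool_rot: [0.091, 0.702, -0.092, 0.7]
wrist_force: [0.9, 0.1, 0.5]
opening: -0.0
```

>>> send_rows --increments '[0.0,11.0,8.6,5.4,0.0,0.0,0.0,0.0,23.8,18.7,11.7,0.0,0.0,0.0,0.0,36.5,28.8,18.0,0.0,0.0,0.0,0.0,49.3,38.8,24.3,0.0,0.0,0.0,0.0,62.1,48.9,30.6,0.0,0.0,0.0]'

```text
clock: 13.78
position: [0.6139, 0.1515, 0.1349]
tool_rot: [0.275, 0.65, -0.276, 0.652]
wrist_force: [0.7, 0.7, 0.0]
opening: -0.0003
```

>>> send_rows --increments '[0.0,16.2,2.1,6.3,0.0,0.0,0.0,0.0,31.1,4.1,12.1,0.0,0.0,0.0,0.0,36.9,4.9,14.4,0.0,0.0,0.0,0.0,36.9,4.9,14.4,0.0,0.0,0.0]'

```text
clock: 14.12
position: [0.6438, 0.1742, 0.1344]
tool_rot: [0.353, 0.611, -0.353, 0.614]
wrist_force: [0.2, -0.4, 0.4]
opening: -0.0003
```

```bash
python3 - <<'E'
from h import *
from workcell import robot
s=st(robot)
d=robot.snapshot("wrist");cv2.imwrite("pics/w5.png",d["pixels"])
d=robot.snapshot("side");cv2.imwrite(f"pics/side5.png",cv2.resize(d["pixels"][150:350,160:400],None,fx=3,fy=3,interpolation=2))
E
```

```text
t 14.12 jig [ 33.3  91.8 134.4] cmd [32.  91.3 70. ] Fjig [ 0.3 -0.4  0.4] op -0.0003 yerr [ 0.1 -0.1  0.1]
```

View pics/side5.png

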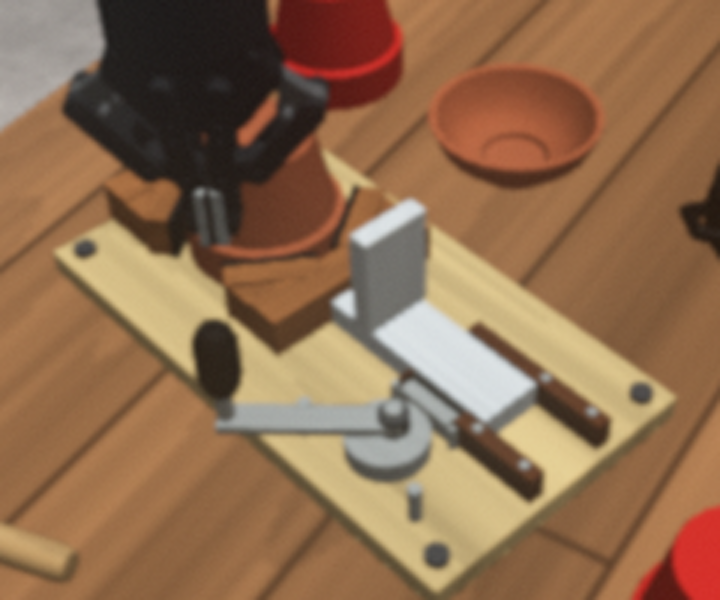

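View pics/w5.png

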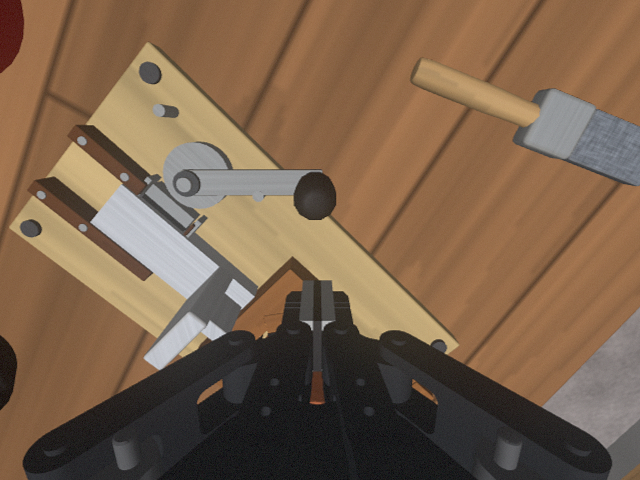

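>>> send_rows --increments '[25.0,0.0,0.0,0.0,0.0,0.0,0.0,47.0,0.0,0.0,0.0,0.0,0.0,0.0,62.0,0.0,0.0,0.0,0.0,0.0,0.0,65.0,0.0,0.0,0.0,0.0,0.0,0.0,65.0,0.0,0.0,0.0,0.0,0.0,0.0]'

```text
clock: 14.63
position: [0.6417, 0.1729, 0.0689]
tool_rot: [0.352, 0.613, -0.354, 0.613]
wrist_force: [-0.6, 0.3, 0.6]
opening: 0.0002
```

```bash
python3 - <<'E'
from h import *
from workcell import robot
s=st(robot)
plan([lev(45,-D,70) for D in (36,32,28,26,24)])
plan([lev(t,-23,70) for t in (46,48,50.5,53,56)])
plan([lev(t,-23,70) for t in (60,64,68,72,76)])
plan([lev(t,-23,70) for t in (80,84,88,92,96)])
E
```

```text
t 14.63 jig [31.6 90.  68.9] cmd [32.  91.3 70. ] Fjig [-0.7  0.1  0.6] op 0.0002 yerr [-0.  -0.  -0.2]
[0.0, 0.0, -4.0, 0.0, 0.0, 0.0, 0.0, 0.0, 0.0, -8.0, 0.0, 0.0, 0.0, 0.0, 0.0, 0.0, -12.0, 0.0, 0.0, 0.0, 0.0, 0.0, 0.0, -14.0, 0.0, 0.0, 0.0, 0.0, 0.0, 0.0, -16.0, 0.0, 0.0, 0.0, 0.0]
[0.0, 0.3, -2.6, -1.0, 0.0, 0.0, 0.0, 0.0, 1.0, -5.8, -3.0, 0.0, 0.0, 0.0, 0.0, 1.7, -9.8, -5.5, 0.0, 0.0, 0.0, 0.0, 2.3, -13.8, -8.0, 0.0, 0.0, 0.0, 0.0, 2.7, -18.6, -11.0, 0.0, 0.0, 0.0]
[0.0, 1.4, -6.4, -4.0, 0.0, 0.0, 0.0, 0.0, 2.3, -12.8, -8.0, 0.0, 0.0, 0.0, 0.0, 2.8, -19.3, -12.0, 0.0, 0.0, 0.0, 0.0, 2.8, -25.7, -16.0, 0.0, 0.0, 0.0, 0.0, 2.4, -32.2, -20.0, 0.0, 0.0, 0.0]
[0.0, 1.4, -6.3, -4.0, 0.0, 0.0, 0.0, 0.0, 2.3, -12.8, -8.0, 0.0, 0.0, 0.0, 0.0, 2.8, -19.2, -12.0, 0.0, 0.0, 0.0, 0.0, 2.9, -25.7, -16.0, 0.0, 0.0, 0.0, 0.0, 2.4, -32.2, -20.0, 0.0, 0.0, 0.0]
```

>>> send_rows --increments '[0.0,0.0,-4.0,0.0,0.0,0.0,0.0,0.0,0.0,-8.0,0.0,0.0,0.0,0.0,0.0,0.0,-12.0,0.0,0.0,0.0,0.0,0.0,0.0,-14.0,0.0,0.0,0.0,0.0,0.0,0.0,-16.0,0.0,0.0,0.0,0.0]'

```text
clock: 15.05
position: [0.6345, 0.1879, 0.0705]
tool_rot: [0.353, 0.612, -0.353, 0.614]
wrist_force: [0.4, 0.6, -0.4]
opening: 0.0002
```

>>> send_rows --increments '[0.0,0.3,-2.6,-1.0,0.0,0.0,0.0,0.0,1.0,-5.8,-3.0,0.0,0.0,0.0,0.0,1.7,-9.8,-5.5,0.0,0.0,0.0,0.0,2.3,-13.8,-8.0,0.0,0.0,0.0,0.0,2.7,-18.6,-11.0,0.0,0.0,0.0]'

```text
clock: 15.47
position: [0.628, 0.2046, 0.0702]
tool_rot: [0.292, 0.643, -0.292, 0.645]
wrist_force: [0.2, -0.9, 0.7]
opening: 0.0
```

>>> send_rows --increments '[0.0,1.4,-6.4,-4.0,0.0,0.0,0.0,0.0,2.3,-12.8,-8.0,0.0,0.0,0.0,0.0,2.8,-19.3,-12.0,0.0,0.0,0.0,0.0,2.8,-25.7,-16.0,0.0,0.0,0.0,0.0,2.4,-32.2,-20.0,0.0,0.0,0.0]'

```text
clock: 15.88
position: [0.6086, 0.2308, 0.0702]
tool_rot: [0.175, 0.684, -0.175, 0.686]
wrist_force: [1.0, -1.1, 1.4]
opening: -0.0001
```

>>> send_rows --increments '[0.0,1.4,-6.3,-4.0,0.0,0.0,0.0,0.0,2.3,-12.8,-8.0,0.0,0.0,0.0,0.0,2.8,-19.2,-12.0,0.0,0.0,0.0,0.0,2.9,-25.7,-16.0,0.0,0.0,0.0,0.0,2.4,-32.2,-20.0,0.0,0.0,0.0]'

```text
clock: 16.3
position: [0.5816, 0.2486, 0.0702]
tool_rot: [0.053, 0.704, -0.054, 0.706]
wrist_force: [2.1, -0.5, 0.5]
opening: -0.0
```

```bash
python3 - <<'E'
from h import *
from workcell import robot
s=st(robot)
plan([lev(t,-23,70) for t in (99,102,105,108,111)])
plan([lev(t,-23,70) for t in (114,117,119.5,122,124)])
E
```

```text
t 16.3 jig [-45.9 147.8  70.2] cmd [-46.6 147.9  70. ] Fjig [2.1 0.1 0.5] op -0.0 yerr [-0.2 -0.1 -0. ]
[0.0, 1.1, -4.7, -3.0, 0.0, 0.0, 0.0, 0.0, 1.9, -9.5, -6.0, 0.0, 0.0, 0.0, 0.0, 2.5, -14.3, -9.0, 0.0, 0.0, 0.0, 0.0, 2.8, -19.2, -12.0, 0.0, 0.0, 0.0, 0.0, 2.9, -24.0, -15.0, 0.0, 0.0, 0.0]
[0.0, 1.1, -4.8, -3.0, 0.0, 0.0, 0.0, 0.0, 1.9, -9.6, -6.0, 0.0, 0.0, 0.0, 0.0, 2.4, -13.6, -8.5, 0.0, 0.0, 0.0, 0.0, 2.7, -17.6, -11.0, 0.0, 0.0, 0.0, 0.0, 2.9, -20.9, -13.0, 0.0, 0.0, 0.0]
```

>>> send_rows --increments '[0.0,1.1,-4.7,-3.0,0.0,0.0,0.0,0.0,1.9,-9.5,-6.0,0.0,0.0,0.0,0.0,2.5,-14.3,-9.0,0.0,0.0,0.0,0.0,2.8,-19.2,-12.0,0.0,0.0,0.0,0.0,2.9,-24.0,-15.0,0.0,0.0,0.0]'

```text
clock: 16.72
position: [0.5585, 0.2552, 0.0701]
tool_rot: [-0.039, 0.705, 0.038, 0.707]
wrist_force: [1.4, -0.0, 1.1]
opening: 0.0
```

>>> send_rows --increments '[0.0,1.1,-4.8,-3.0,0.0,0.0,0.0,0.0,1.9,-9.6,-6.0,0.0,0.0,0.0,0.0,2.4,-13.6,-8.5,0.0,0.0,0.0,0.0,2.7,-17.6,-11.0,0.0,0.0,0.0,0.0,2.9,-20.9,-13.0,0.0,0.0,0.0]'

```text
clock: 17.13
position: [0.5395, 0.2565, 0.0704]
tool_rot: [-0.118, 0.694, 0.118, 0.7]
wrist_force: [9.6, 3.2, -5.3]
opening: -0.0005
```

```bash
python3 - <<'E'
from h import *
from workcell import robot
s=st(robot)
plan([lev(t,-23,70) for t in (126,128,130,132,133)])
E
```

```text
t 17.13 jig [-88.6 144.6  70.4] cmd [-91.3 143.5  70. ] Fjig [ 8.5  5.5 -5.3] op -0.0005 yerr [-0.2 -0.4 -0.1]
[0.0, 0.7, -3.1, -2.0, 0.0, 0.0, 0.0, 0.0, 1.3, -6.3, -4.0, 0.0, 0.0, 0.0, 0.0, 1.9, -9.5, -6.0, 0.0, 0.0, 0.0, 0.0, 2.3, -12.7, -8.0, 0.0, 0.0, 0.0, 0.0, 2.5, -14.3, -9.0, 0.0, 0.0, 0.0]
```

>>> send_rows --increments '[0.0,0.7,-3.1,-2.0,0.0,0.0,0.0,0.0,1.3,-6.3,-4.0,0.0,0.0,0.0,0.0,1.9,-9.5,-6.0,0.0,0.0,0.0,0.0,2.3,-12.7,-8.0,0.0,0.0,0.0,0.0,2.5,-14.3,-9.0,0.0,0.0,0.0]'

```text
clock: 17.55
position: [0.5263, 0.2551, 0.0705]
tool_rot: [-0.172, 0.682, 0.172, 0.69]
wrist_force: [12.3, 7.3, -7.2]
opening: 0.0004
```

```bash
python3 - <<'E'
from h import *
from workcell import robot
s=st(robot)
q=toj(s["position"])[:2]*1000-PIV
a=np.degrees(np.arctan2(q[1],q[0]));r=np.hypot(*q);print("tcp angle",a,r,"lever est",a+np.degrees(np.arcsin(23/r)), np.radians(a+np.degrees(np.arcsin(23/r))-45))
E
```

```text
t 17.55 jig [-101.   139.8   70.5] cmd [-104.6  137.6   70. ] Fjig [10.  10.2 -7.2] op 0.0004 yerr [-0.1 -0.6 -0.1]
tcp angle 116.0588814867768 93.33711749629349 lever est 130.32456441636373 1.489194581895541
```

>>> send_rows --increments '[0,0,8,0,0,0,0,0,0,24,0,0,0,0,-35,0,28,0,0,0,0,-75,0,28,0,0,0,0,-110,0,28,0,0,0,0]'

```text
clock: 17.97
position: [0.547, 0.2668, 0.1809]
tool_rot: [-0.173, 0.686, 0.171, 0.686]
wrist_force: [1.1, 0.3, 0.2]
opening: 0.0003
```

```bash
python3 - <<'E'
from h import *
p,r=getcmd();setcmd(p+r.apply([-.110,0,.028]),r)
p,r=getcmd();print(p)
# move away toward -y at radius, z .2
plan([(p+np.array([-.015*k,-.035*k,.008*k]),r) for k in range(1,6)])
plan([(p+np.array([-.015*5-.01*k,-.035*(k+5),.04]),r) for k in range(1,6)])
E
```

```text
[0.54690911 0.26700362 0.17996735]
[-8.0, -23.8, -29.7, 0.0, 0.0, 0.0, 0.0, -16.0, -47.6, -59.4, 0.0, 0.0, 0.0, 0.0, -24.0, -71.5, -89.1, 0.0, 0.0, 0.0, 0.0, -32.0, -95.3, -118.8, 0.0, 0.0, 0.0, 0.0, -40.0, -119.1, -148.5, 0.0, 0.0, 0.0, 0.0]
[0.0, -26.2, -25.3, 0.0, 0.0, 0.0, 0.0, 0.0, -52.3, -50.7, 0.0, 0.0, 0.0, 0.0, 0.0, -78.5, -76.0, 0.0, 0.0, 0.0, 0.0, 0.0, -104.7, -101.3, 0.0, 0.0, 0.0, 0.0, -0.1, -130.8, -126.6, 0.0, 0.0, 0.0, 0.0]
```

>>> send_rows --increments '[-8.0,-23.8,-29.7,0.0,0.0,0.0,0.0,-16.0,-47.6,-59.4,0.0,0.0,0.0,0.0,-24.0,-71.5,-89.1,0.0,0.0,0.0,0.0,-32.0,-95.3,-118.8,0.0,0.0,0.0,0.0,-40.0,-119.1,-148.5,0.0,0.0,0.0,0.0]'

```text
clock: 18.38
position: [0.4709, 0.0904, 0.2203]
tool_rot: [-0.173, 0.686, 0.171, 0.686]
wrist_force: [1.3, -0.6, 0.7]
opening: 0.0004
```

>>> send_rows --increments '[0.0,-26.2,-25.3,0.0,0.0,0.0,0.0,0.0,-52.3,-50.7,0.0,0.0,0.0,0.0,0.0,-78.5,-76.0,0.0,0.0,0.0,0.0,0.0,-104.7,-101.3,0.0,0.0,0.0,0.0,-0.1,-130.8,-126.6,0.0,0.0,0.0,0.0]'

```text
clock: 18.8
position: [0.4211, -0.0848, 0.2205]
tool_rot: [-0.173, 0.686, 0.171, 0.686]
wrist_force: [1.2, -0.7, 0.0]
opening: 0.0007
```

>>> send_rows --increments '[0,0,0,0,0,0,0,0,0,0,0,0,0,0]'

```text
clock: 18.97
position: [0.4216, -0.085, 0.2204]
tool_rot: [-0.171, 0.686, 0.17, 0.687]
wrist_force: [0.4, 0.1, -0.7]
opening: -0.0002
```

```bash
python3 - <<'E'
from h import *
from workcell import robot
s=st(robot)
for n in("top","side"):
    d=robot.snapshot(n);cv2.imwrite(f"pics/{n}6.png",d["pixels"]);J=toj(cloud(d))*1000;x,y,z=np.moveaxis(J,-1,0)
    def rep(k,m):
        q=J[m];print(n,k,len(q),np.percentile(q,3,0).round(1),np.percentile(q,97,0).round(1),np.median(q,0).round(1)) if len(q) else print(k,0)
    rep("plate top",(z>95)&(z<115)&(abs(y)<30)&(x<30)&(x>-100))
    rep("knob",(z>60)&(z<120)&(y>70)&(x<0)&(x>-200)&(y<200))
    rep("pot top",(z>95)&(z<110)&(abs(y)<45)&(x>60)&(x<170))
E
```

```text
t 18.97 jig [-114.9 -215.7  220.4] cmd [-115.1 -213.7  220. ] Fjig [ 0.4  0.2 -0.7] op -0.0002 yerr [ 0.2  0.  -0.1]
top plate top 156 [ -3.8 -21.7  97.6] [  9.8  22.1 110.4] [  2.3   0.9 106.3]
top knob 126 [-128.   114.7   75.9] [-107.1  135.9  111.6] [-118.4  122.8  102.7]
top pot top 774 [ 87.8 -30.1  97.1] [148.9  30.2 106.5] [117.8   0.2 102.1]
side plate top 282 [ -3.8 -21.4  96.1] [  9.7  21.5 109.1] [ -0.6   1.6 106.4]
side knob 408 [-128.2  117.4   68.3] [-110.7  135.9  109.5] [-122.7  129.2   97.1]
side pot top 872 [ 86.2 -29.4  96. ] [148.   31.8 104.7] [115.1   2.1 102.9]
```

View pics/top6.png

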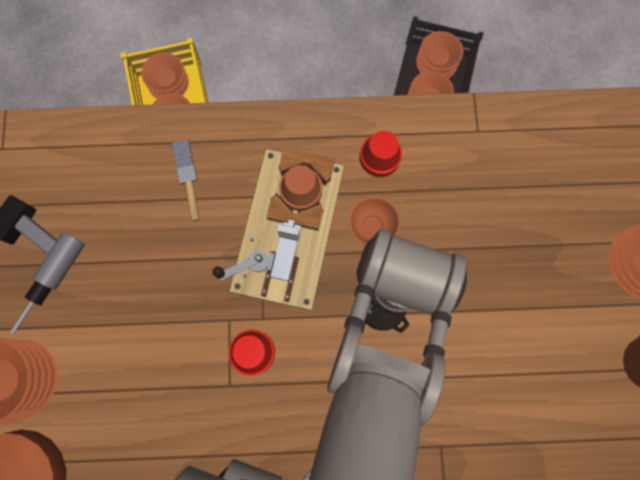

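View pics/side6.png

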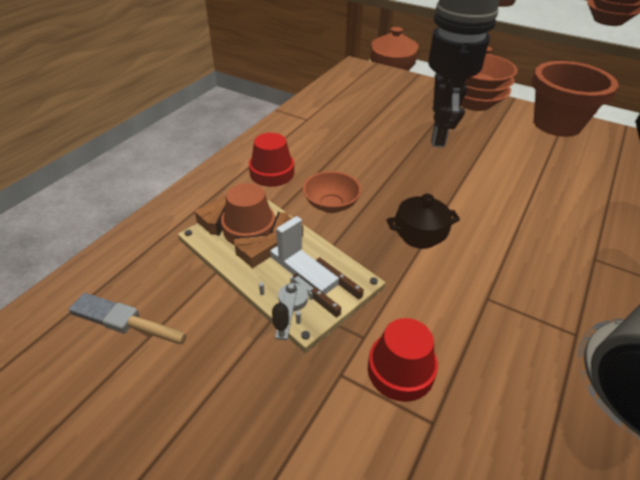

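The plate's rear face is at jig x = -4, which puts jaw_seat at about 120 mm, matching the seat. The pot is centred at y ≈ 0, upright and touching both V-blocks. The lever is at about 1.49 rad, and the other wares have not moved. I'm handing in.

```bash
python3 -c "
from workcell import robot
print(robot.job_done())"
```

```text
the job is handed in; nothing more can be done
None
```

The pot is clamped home between the two V-blocks and the slide is locked; I handed the job in at about 19 s. I pushed the lever to its low stop, pushed the slide forward by its plate, then pushed the lever back round to lock. All the pushing was done with shut fingertips.

**Pushing forces:** the slide moved freely at about 6 N along the jig. At home it stopped moving while the push rose to about 14.5 N, so the pot is snug.

**Final checks, from the top and side cameras:**
- **Slide:** the push plate's rear face is at jig x ≈ -4 mm, so jaw_seat is at about 120 mm and coincides with seat.
- **Pot:** it is upright and centred across the jig (0 to 1 mm off). Its top measured x ≈ 117 to 118 mm instead of 120, which I put down to the camera calibration (about 2 mm) and to trimming the edge pixels.
- **Lever:** it is at about 1.49 rad by fingertip position and about 1.48 by camera, past the 1.35 lock threshold. I did not test the lock by pushing on the slide.
- **Other wares:** in the pictures the bowl, casserole, brush and red pots are where they started. The arm partly hid the casserole from above, but the side view shows it in place. The robot was touching nothing when I handed in.

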